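Load the sample changer and bring pocket 1 to the detector

TASK

Load the three sample pots into the changer's carousel in this sequence: first the shortest into pocket 1, next the middle one into pocket 2, last the tallest into pocket 3, keeping them upright and lowering each right down into its pocket before letting go (pocket 1 is the one with one dot, next clockwise from the upright post; 2 and 3 follow clockwise, with two and three dots). Only then turn the carousel, for instance by its post, until pocket 1 points squarely at the detector's snout, and leave it there. Leave the mouse, the bottle and the spatula where they are.

Things in the scene. Friction and masses are not known exactly. Their poses are not given: they have to be found in the camera images.
- short_pot (a point): shortest sample pot: closed upright round white plastic pot, 48 mm in diameter, 70 mm tall in all, the top 14 mm being a grey lid of the same width; foot edge chamfered 4 mm; 0.09 to 0.27 kg. Stands loose on the bench at the start. This point is its centre, on its axis and 35 mm above its underside; z is its axis. Grip it from above near the top (middle of the finger pads 18 to 28 mm below the lid's top), so that the fingertips stay above the 18 mm pocket wall.
- middle_pot (a point): middle-sized sample pot: closed upright round white plastic pot, 48 mm in diameter, 86 mm tall in all, the top 14 mm being a grey lid of the same width; foot edge chamfered 4 mm; 0.09 to 0.27 kg. Stands loose on the bench at the start. This point is its centre, on its axis and 43 mm above its underside; z is its axis. Grip it from above near the top (middle of the finger pads 18 to 28 mm below the lid's top), so that the fingertips stay above the 18 mm pocket wall.
- tall_pot (a point): tallest sample pot: closed upright round white plastic pot, 48 mm in diameter, 102 mm tall in all, the top 14 mm being a grey lid of the same width; foot edge chamfered 4 mm; 0.09 to 0.27 kg. Stands loose on the bench at the start. This point is its centre, on its axis and 51 mm above its underside; z is its axis. Grip it from above near the top (middle of the finger pads 18 to 28 mm below the lid's top), so that the fingertips stay above the 18 mm pocket wall.
- pot_short: the shortest pot's body; origin at the centre of its underside
- pot_middle: the middle pot's body; origin at the centre of its underside
- pot_tall: the tallest pot's body; origin at the centre of its underside
- pocket1 (a point): pocket 1 of the carousel: centre of its floor, which is the disc's flat top, 34 mm above the bench; z up. The pocket is a round grey rim 54 mm inside, 62 mm outside, 18 mm high, 100 mm from the disc's axis, with 1 small black dot on the disc beside it at the edge. It turns with the disc.
- pocket2 (a point): pocket 2 of the carousel: centre of its floor, which is the disc's flat top, 34 mm above the bench; z up. The pocket is a round grey rim 54 mm inside, 62 mm outside, 18 mm high, 100 mm from the disc's axis, with 2 small black dots on the disc beside it at the edge. It turns with the disc.
- pocket3 (a point): pocket 3 of the carousel: centre of its floor, which is the disc's flat top, 34 mm above the bench; z up. The pocket is a round grey rim 54 mm inside, 62 mm outside, 18 mm high, 100 mm from the disc's axis, with 3 small black dots on the disc beside it at the edge. It turns with the disc.
- hub (a point): point on the carousel's upright turning axis, at the level of the disc's top (34 mm above the bench). The carousel is an aluminium disc of 290 mm diameter with six places 60 degrees apart on a circle of 100 mm radius: the post, then pockets 1 to 5 clockwise seen from above (only 1 to 3 are used); black hub cap 44 mm wide, 8 mm high.
- post (a point): centre of the top of the carousel's turning post: upright steel rod 20 mm in diameter, rising 70 mm from the disc's top (its top 104 mm above the bench), 100 mm from the axis, 60 degrees anticlockwise of pocket 1; a 32 mm collar, 4 mm high, at its foot. It can be pinched from above or pushed sideways; about 3 N moves it. The gripper should turn with the post, or hold it loosely, as the disc turns.
- carousel (a joint): angle of the carousel in rad, growing anticlockwise seen from above; 0 when pocket 1 points exactly at the snout. It starts between 0.7 and 1.9 (so it must be turned clockwise), can go past 0 to a stop at -0.8, and friction keeps it where it is left (0.3 N m, with light damping).
- snout (a point): centre of the front face of the detector's snout: short level aluminium tube 36 mm in diameter, 62 mm above the bench, pointing at the carousel's axis from 168 mm away; behind it is the fixed white and grey detector box, 220 mm wide, 200 mm deep, 90 mm high, its near face 210 mm from the axis.
- mouse: bystander: black computer mouse, 105 x 60 x 35 mm, on a red pad; origin at the centre of its underside
- bottle: bystander: amber bottle, 64 mm in diameter, 140 mm tall; origin at the centre of its underside
- spatula: bystander: spatula lying on the bench, 180 mm long; origin under its middle
Things that resemble listed ones, but are neither listed nor needed, are in the scene too. What is shaped like the pot_middle but green or purple is not meant.

How it is judged:
By the outcome, as a careful person would: the job done as asked, in the order asked, and still so for the second after the job is handed in, with the robot touching nothing.
It also fails if it takes over 72 s, if anything falls off the work surface, if the arm or the gripper's body presses on something with over 40 N, if the wrist force passes 120 N, or if a joint passes its speed limit or range.

ROBOT

A 6-joint arm with a two-finger parallel gripper is mounted at the origin on the work surface. World frame = base frame: x ahead of the robot, y to its left, z up, the work surface at z = 0. Lengths are in m, angles in degrees, forces in N, time in s.
With the tool pointing down it reaches from about 0.275 to 0.875 m from the base axis. Payload 12.5 kg.
Tool frame: the origin (TCP) lies at the centre of the arm's flange, where the gripper is bolted on; the fingertips stand 173 mm ahead of it and the grasp point (between the pads) lies 155 mm ahead of it; z points along the fingers, y is the line along which they close (so a half turn about z gives the same grasp; the last joint's range is limited). The gripper opens to 85 mm and grips with 20 to 120 N. Pads are 22 mm wide; open, the fingers measure 114 mm over their backs; the gripper's body (76 mm by 85 mm) begins 54 mm behind the grasp point. The pads swing forward as they close: fully open they stand 13 mm farther back than shut.
Start: joints at [67.517, 20.094, 94.641, -0, 65.266, -4.847], TCP at [0.167, 0.524, 0.405] pointing down, gripper open.
Joint ranges: [-157.81, 157.81], [-45, 120.19], [0.68, 151.7], [-89.99, 269.99], [4.06, 180], [-164.3, 164.3]. Speed limits (degrees/s): [127.2, 127.2, 159.86, 180, 180, 180].

INTERFACE

Orientations are given as a 3x3 rotation matrix whose columns are the frame's x, y, z axes.
In Python, from bench import r, eyes, job_done gives the robot as it stands.
- The arm moves only by the shell command python3 -m handwheel 'ROWS' [OPENING]. ROWS is JSON, a list of rows, each a list of 2 entries, a list of its own where there are three numbers: the shift along the world's x, y, z in m, then the turn, a rotation vector about the world's x, y, z in rad. In form: [[[dx, dy, dz], [rx, ry, rz]], ...]. A call has 1 to 12 rows; each row is the pose to reach, as a shift and turn from the pose commanded when the call began; what a row does not reach only later rows make up. A row lasts 1/12 s, in which the tool goes at most 41.7 mm and 7.16 degrees, less where a joint would pass 70% of its speed; a pose out of reach is approached as far as the arm can. A call with a gripper value outside its range is refused whole. OPENING is the closure in counts, from 0 (fully open) to 255 (shut), set as the call begins (- or left out, the last holds). The fingers move at their own pace and stop on an object; the grip force is fixed at half the most. Time passes only in rows, so rows that repeat a pose let the fingers close. It gives the time, the measured TCP pose, the force, the opening and the grip force at its end, in the units of the state.
- r.sense(): the state, without advancing time (a new reading comes with each control period).
- eyes.snapshot(name): name is "side" or "top"; returns a dict with "frame" (384x512x3 uint8, blue, green, red), "depth" (384x512 float32, m along the optical axis (not along the pixel's ray), 0 where there is no reading), "mtx" (3x3 intrinsics, pixels), "R" (3x3) and "t" (3): a world point X has camera coordinates R X + t. Camera axes: x right, y down, z forward; pixel columns grow to the right and rows downward; lengths in m; the calibration is good to about 2 mm. A picture is of the moment at which its call begins.
- job_done(): hands the job in; it is judged then, once.
The state is a dict: "time": time; "joint_positions": joint angles; "qd": joint speeds; "joint_efforts": joint torques, N m; "ee_pos": TCP position; "orientation": TCP orientation; "ft_force": force on the tool from outside, world axes, zero at the start; "moment": the same for the moment, N m; "grip_width": finger opening in m; "grip_force": force on a finger pad.
Only numpy, scipy, OpenCV 4.12 (cv2) and the standard library are available. Lean on these libraries where they do the work, as an engineer would, in place of code of your own. Each camera call takes 0.05 s, during which the arm holds its last target. There are 200 camera calls.

## Working session

There is one attempt and no reset: what is moved stays moved. The work goes in short steps, Python scripts to look and compute and a shell command to move; the robot and the scene stay as the last step left them, time stands still between calls to the robot, and variables do not carry over. Pictures are saved under pics/ and viewed, at most 10 in all, crops included, and the job is handed in when it is done.

```bash
ls; mkdir -p pics
python3 - <<'E'
from bench import r,eyes
import cv2,numpy as np
for n in("side","top"):
    s=eyes.snapshot(n); np.savez(f"{n}0.npz",**s); cv2.imwrite(f"pics/{n}0.png",s["frame"]); print(n,s["mtx"].tolist(),(-s["R"].T@s["t"]).round(3),s["R"].round(2).tolist(),(s["depth"]>0).mean())
print(r.sense())
E
```

```text
pics
side [[444.5699609819871, 0.0, 258.2974877574038], [0.0, 444.5699609819871, 204.74031570657758], [0.0, 0.0, 1.0]] [-0.128 -0.79   0.846] [[0.76, -0.65, -0.01], [-0.39, -0.44, -0.81], [0.53, 0.61, -0.59]] 0.9957631429036459
top [[390.66508736007825, 0.0, 253.7598352870858], [0.0, 390.66508736007825, 188.86313665006563], [0.0, 0.0, 1.0]] [ 0.27  -0.008  1.306] [[-0.04, -1.0, 0.01], [-0.97, 0.04, -0.22], [0.22, -0.01, -0.97]] 0.99609375
{'time': 0.1, 'joint_positions': array([ 6.75168972e+01,  2.01197934e+01,  9.46717109e+01, -1.49966496e-03,
        6.52656918e+01, -4.84695204e+00]), 'qd': array([-0.00207747, -0.12517584, -0.02953841,  0.07663283,  0.05456151,
       -0.0351052 ]), 'joint_efforts': array([ 2.05237025e-04, -5.06838799e+01, -2.91873622e+01, -1.03385912e-04,
        2.63218979e-03, -2.74049643e-05]), 'ee_pos': array([0.16656624, 0.5240534 , 0.40423653]), 'orientation': array([[-9.53003009e-01,  3.02960618e-01, -3.59780113e-04],
       [ 3.02960826e-01,  9.53002555e-01, -9.31476706e-04],
       [ 6.06706079e-05, -9.96699384e-04, -9.99999501e-01]]), 'ft_force': array([-0.0786028 , -0.17035129, -0.45864713]), 'moment': array([ 0.04813856, -0.01834124,  0.01506413]), 'grip_force': 0.0, 'grip_width': 0.08532528674056414}
```

View pics/top0.png

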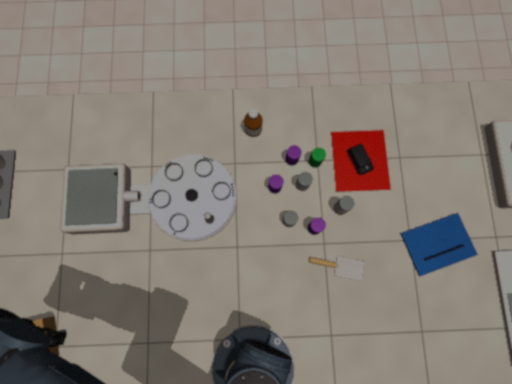

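View pics/side0.png

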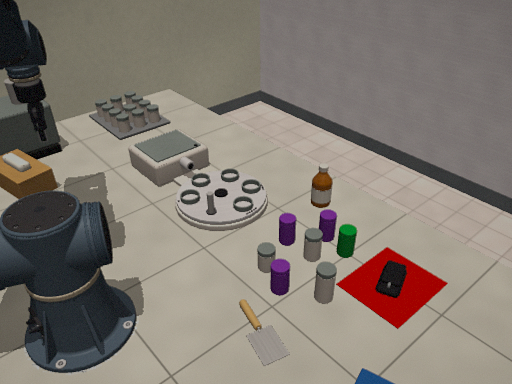

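The top view shows three grey-lidded white pots at (290,218), (304,180) and (345,204). The purple ones at (293,154), (276,184) and (317,226) and the green one at (317,157) are decoys. The carousel hub is at (192,195), the post at (209,218) and the snout at (130,196). Clockwise from the post the pockets should be 1 at (179,222), 2 at (162,199) and 3 at (175,171).

```bash
cat > h.py <<'E'
import numpy as np,cv2
def cloud(s):
    h,w=s["depth"].shape; u,v=np.meshgrid(np.arange(w),np.arange(h)); d=s["depth"].astype(float)
    K=s["mtx"]; c=np.stack([(u-K[0,2])/K[0,0]*d,(v-K[1,2])/K[1,1]*d,d],-1)
    P=(c-s["t"])@s["R"]; P[d==0]=np.nan; return P
def ray(s,u,v,z):
    C=-s["R"].T@s["t"]; d=s["R"].T@np.linalg.inv(s["mtx"])@np.array([u,v,1.]); return C+d*(z-C[2])/d[2]
def pix(s,X):
    c=s["R"]@np.array(X,float)+s["t"]; return (s["mtx"]@c/c[2])[:2]
def circ(xy):
    A=np.c_[2*xy,np.ones(len(xy))]; q=np.linalg.lstsq(A,(xy**2).sum(1),rcond=None)[0]; return q[:2],np.sqrt(q[2]+q[:2]@q[:2])
E
python3 - <<'E'
from h import *
s=dict(np.load("top0.npz")); P=cloud(s); z=P[...,2]
print("bench z",np.nanmedian(z[240:300,180:300]))
for n,(u,v) in dict(a=(290,218),b=(304,180),c=(345,204),pA=(293,154),pB=(276,184),pC=(317,226),g=(317,157),bot=(253,122)).items():
    w=np.zeros(z.shape,bool); w[v-16:v+17,u-16:u+17]=1
    zt=np.nanpercentile(z[v-7:v+8,u-7:u+8],80)
    m=((abs(z-zt)<.008)&w).astype(np.uint8); k,l,st,ce=cv2.connectedComponentsWithStats(m); i=1+st[1:,4].argmax()
    Q=P[l==i]; (cx,cy),rad=cv2.minEnclosingCircle(Q[:,:2].astype(np.float32))
    print(n,"top",round(zt,4),"mean",Q[:,:2].mean(0).round(4),"enc",round(cx,4),round(cy,4),round(rad,4),len(Q))
# carousel
m=(z>.046)&(z<.058); m[:, :145]=0; m[:,245:]=0; m[:150]=0;m[245:]=0
k,l,st,ce=cv2.connectedComponentsWithStats(m.astype(np.uint8),connectivity=8)
for i in range(1,k):
    if st[i,4]>25: c,rd=circ(P[l==i][:,:2]); print("rim",ce[i].round(),c.round(4),rd.round(4),st[i,4])
m=(z>.02)&(z<.045); m[:, :145]=0; m[:,245:]=0; m[:150]=0;m[245:]=0
(cx,cy),rad=cv2.minEnclosingCircle(P[m][:,:2].astype(np.float32)); print("disc",cx,cy,rad,np.nanmedian(z[m]))
m=(z>.095)&(z<.115); m[:, :195]=0; m[:,225:]=0; m[:205]=0;m[230:]=0
print("post",P[m].mean(0),m.sum())
print("snout",[P[196,u].round(3).tolist() for u in range(122,148,2)])
c=cv2.resize(s["frame"][145:250,110:250],None,fx=5,fy=5,interpolation=cv2.INTER_CUBIC); cv2.imwrite("pics/car.png",c)
t=dict(np.load("side0.npz")); c=cv2.resize(t["frame"][195:310,240:370],None,fx=5,fy=5,interpolation=cv2.INTER_CUBIC); cv2.imwrite("pics/pots.png",c)
for n in [(.4,-.1)]: pass
E
```

```text
bench z -0.0002724794689824474
a top 0.071 mean [ 0.4565 -0.138 ] enc 0.4569 -0.1384 0.024 177
b top 0.0864 mean [ 0.5783 -0.1909] enc 0.5786 -0.1912 0.0244 171
c top 0.1025 mean [ 0.4919 -0.3126] enc 0.4922 -0.3127 0.0245 183
pA top 0.0866 mean [ 0.6702 -0.1602] enc 0.6709 -0.1603 0.024 163
pB top 0.0863 mean [ 0.5737 -0.0961] enc 0.5738 -0.0971 0.0245 170
pC top 0.0874 mean [ 0.4284 -0.2203] enc 0.4284 -0.2209 0.0247 188
g top 0.0861 mean [ 0.6601 -0.2401] enc 0.6616 -0.2401 0.0249 166
bot top 0.1109 mean [ 0.7815 -0.0311] enc 0.7897 -0.0303 0.0218 60
rim [203. 166.] [0.64   0.1417] 0.029 74
rim [173. 170.] [0.6303 0.2408] 0.0287 78
rim [221. 189.] [0.5586 0.0836] 0.0288 72
rim [160. 198.] [0.5389 0.282 ] 0.0288 81
rim [178. 222.] [0.4578 0.2241] 0.0286 79
disc 0.548807680606842 0.18391714990139008 0.14942145347595215 0.03362758230870563
post [0.46784199 0.12481124 0.10265655] 33
snout [[0.544, 0.398, 0.078], [0.543, 0.392, 0.077], [0.544, 0.386, 0.076], [0.543, 0.38, 0.075], [0.542, 0.372, 0.079], [0.542, 0.366, 0.078], [0.542, 0.359, 0.078], [0.542, 0.353, 0.079], [0.546, 0.352, 0.06], [0.555, 0.358, 0.017], [0.556, 0.353, 0.011], [0.556, 0.346, 0.01], [0.555, 0.338, 0.014]]
```

View pics/car.png

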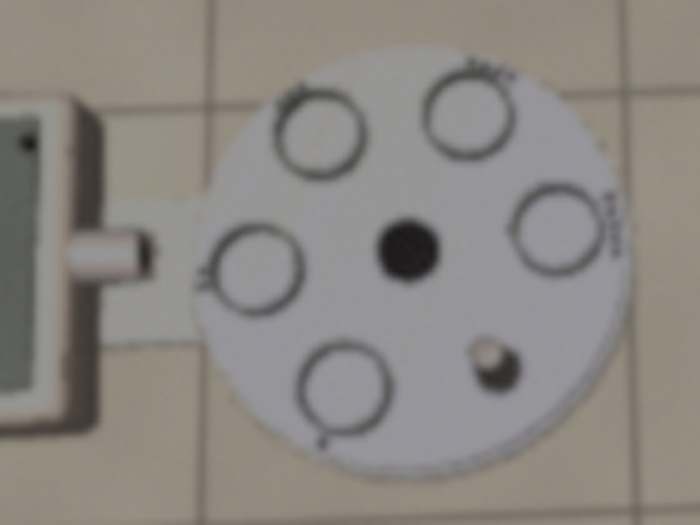

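View pics/pots.png

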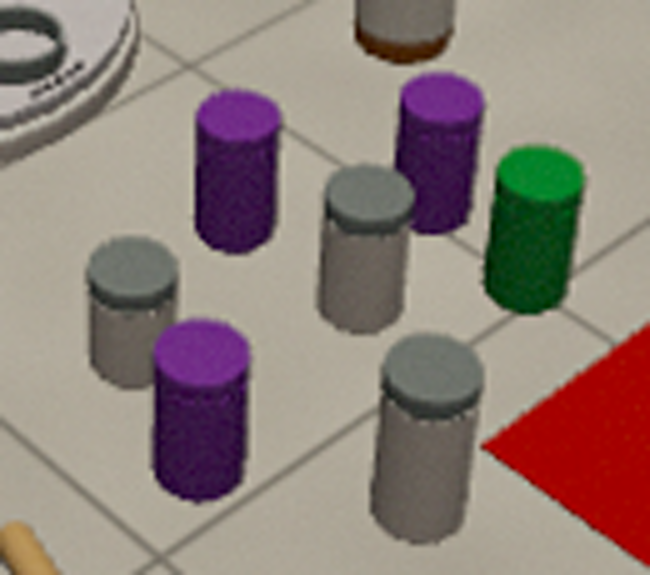

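The dots confirm pocket 1 at (178,222), pocket 2 at (160,198) and pocket 3 at (173,170). The pots are short (0.457,-0.138, top 0.071), middle (0.578,-0.191, top 0.086) and tall (0.492,-0.313, top 0.102), all with grey lids and white bodies. The purple and green ones are the excluded lookalikes. First move: above the short pot, closing line along -24°.

```bash
python3 -m handwheel '[[[0.29,-0.662,0],[0,0,-1.69]],[[0.29,-0.662,0],[0,0,-1.69]],[[0.29,-0.662,0],[0,0,-1.69]],[[0.29,-0.662,0],[0,0,-1.69]],[[0.29,-0.662,0],[0,0,-1.69]],[[0.29,-0.662,0],[0,0,-1.69]],[[0.29,-0.662,0],[0,0,-1.69]],[[0.29,-0.662,0],[0,0,-1.69]],[[0.29,-0.662,0],[0,0,-1.69]],[[0.29,-0.662,0],[0,0,-1.69]]]' 0
```

```text
time: 0.93
ee_pos: [0.3338, 0.1405, 0.4048]
orientation: [[-0.007, 1.0, 0.0], [1.0, 0.007, 0.0], [0.0, 0.0, -1.0]]
ft_force: [1.1, 1.0, -0.3]
grip_width: 0.0854
grip_force: 0.0
```

```bash
cat > st.py <<'E'
from bench import r
import numpy as np,sys
s=r.sense(); p=s["ee_pos"]; R=s["orientation"]
print("t",s["time"],"p",p.round(4),"psi",np.degrees(np.arctan2(R[1,1],R[0,1])).round(2),"tilt",R[:2,2].round(4),"w",round(s["grip_width"],4),"gf",round(s["grip_force"],1),"F",s["ft_force"].round(1),"q",s["joint_positions"].round(0))
if len(sys.argv)>4:
    g=np.array(sys.argv[1:5],float); psi=np.arctan2(R[1,1],R[0,1])
    print("go",(g[:3]-p).round(4),"turn",round((np.radians(g[3])-psi+np.pi)%(2*np.pi)-np.pi,4))
E
python3 st.py .457 -.138 .32 -24.4
```

```text
t 0.9333 p [0.3338 0.1405 0.4048] psi 0.41 tilt [0.0003 0.0001] w 0.0854 gf 0.0 F [ 1.1  1.  -0.3] q [ 15.  -0. 120.   0.  61.  15.]
go [ 0.1232 -0.2785 -0.0848] turn -0.4331
```

```bash
python3 -m handwheel '[[[0.123,-0.279,-0.085],[0,0,-0.433]],[[0.123,-0.279,-0.085],[0,0,-0.433]],[[0.123,-0.279,-0.085],[0,0,-0.433]],[[0.123,-0.279,-0.085],[0,0,-0.433]],[[0.123,-0.279,-0.085],[0,0,-0.433]],[[0.123,-0.279,-0.085],[0,0,-0.433]],[[0.123,-0.279,-0.085],[0,0,-0.433]],[[0.123,-0.279,-0.085],[0,0,-0.433]],[[0.123,-0.279,-0.085],[0,0,-0.433]],[[0.123,-0.279,-0.085],[0,0,-0.433]]]' >/dev/null; python3 st.py .457 -.138 .201 -24.4
python3 - <<'E'
from bench import eyes
from h import *
for n in("side","top"):
    s=eyes.snapshot(n);np.savez(f"{n}1.npz",**s)
c=cv2.resize(np.hstack([np.load("side1.npz")["frame"][150:320,200:370],np.load("top1.npz")["frame"][120:290,220:390]]),None,fx=2.3,fy=2.3);cv2.imwrite("pics/a1.png",c)
E
```

```text
t 1.7667 p [ 0.4567 -0.1373  0.3189] psi -24.18 tilt [-0.0016  0.0007] w 0.0857 gf 0.0 F [ 0.2  0.1 -0.6] q [-22.  19. 110.   0.  51.   2.]
go [ 0.0003 -0.0007 -0.1179] turn -0.0039
```

View pics/a1.png

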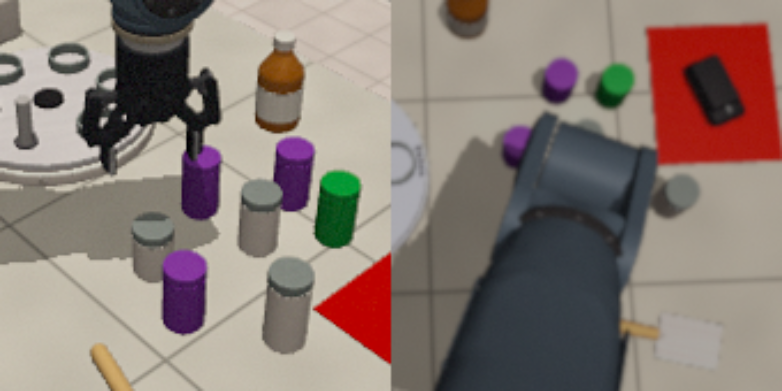

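The side view shows the open gripper directly above the short pot, clear of the purple neighbours. Descend and grip.

```bash
python3 -m handwheel '[[[0,-0.001,-0.035],[0,0,0]],[[0,-0.001,-0.07],[0,0,0]],[[0,-0.001,-0.1],[0,0,0]],[[0,-0.001,-0.118],[0,0,0]],[[0,-0.001,-0.118],[0,0,0]]]' 0 >/dev/null; python3 st.py; python3 -m handwheel '[[[0,0,0],[0,0,0]],[[0,0,0],[0,0,0]],[[0,0,0],[0,0,0]],[[0,0,0],[0,0,0]],[[0,0,0],[0,0,0]],[[0,0,0],[0,0,0]],[[0,0,0],[0,0,0]],[[0,0,0],[0,0,0]]]' 255 >/dev/null;python3 st.py
```

```text
t 2.2833 p [ 0.4557 -0.136   0.1993] psi -23.98 tilt [-0.0047  0.002 ] w 0.0856 gf 0.0 F [ 0.5  0.3 -0.1] q [-22.  32. 113.   0.  35.   2.]
t 2.95 p [ 0.4573 -0.1375  0.2034] psi -24.06 tilt [ 0.0025 -0.0008] w 0.047 gf 60.0 F [-1.2  1.7  9. ] q [-22.  31. 113.   0.  35.   2.]
```

```bash
python3 -m handwheel '[[[0,0,0.04],[0,0,0]],[[0,0,0.08],[0,0,0]],[[0,0,0.125],[0,0,0]],[[0,0,0.125],[0,0,0]],[[0,0.03,0.125],[0,0,0]],[[0,0.07,0.125],[0,0,0]],[[0,0.11,0.125],[0,0,0]],[[0,0.15,0.125],[0,0,0]],[[0,0.19,0.125],[0,0,0]],[[0,0.23,0.125],[0,0,0]],[[0,0.27,0.125],[0,0,0]],[[0,0.31,0.125],[0,0,0]]]' >/dev/null; python3 st.py; python3 -m handwheel '[[[0,0.035,0],[0,0,0]],[[0,0.05,0],[0,0,0]],[[0,0.052,0],[0,0,0]],[[0,0.052,0],[0,0,0]],[[0,0.052,0],[0,0,0]]]' >/dev/null;python3 st.py .4578 .2241 .235 -24.4
python3 - <<'E'
from bench import eyes
from h import *
for n in("side","top"):
    s=eyes.snapshot(n);np.savez(f"{n}2.npz",**s)
c=cv2.resize(np.hstack([np.load("side2.npz")["frame"][90:260,130:300],np.load("top2.npz")["frame"][130:300,120:290]]),None,fx=2.3,fy=2.3);cv2.imwrite("pics/a2.png",c)
E
```

```text
t 3.95 p [0.4561 0.1745 0.3276] psi -24.06 tilt [0.0016 0.0004] w 0.047 gf 62.3 F [ 1.9 -0.4 -1. ] q [ 15.  20. 108.   0.  52.  40.]
t 4.3667 p [0.4567 0.2238 0.327 ] psi -24.07 tilt [ 0.0003 -0.0001] w 0.0467 gf 62.3 F [ 0.   0.6 -0.7] q [ 21.  22. 105.  -0.  53.  45.]
go [ 0.0011  0.0003 -0.092 ] turn -0.0057
```

View pics/a2.png

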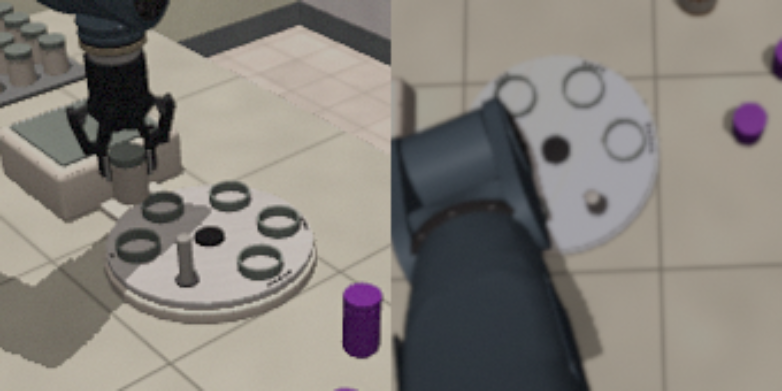

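The side view shows the short pot held upright above pocket 1 (crop (128,170), pocket rim at (138,245)). Lower it with a force check.

```bash
python3 -m handwheel '[[[0.001,0,-0.035],[0,0,0]],[[0.001,0,-0.06],[0,0,0]],[[0.001,0,-0.07],[0,0,0]],[[0.001,0,-0.076],[0,0,0]],[[0.001,0,-0.082],[0,0,0]],[[0.001,0,-0.086],[0,0,0]],[[0.001,0,-0.089],[0,0,0]],[[0.001,0,-0.089],[0,0,0]]]' >/dev/null;python3 st.py;  python3 -m handwheel '[[[0,0,-0.001],[0,0,0]],[[0,0,-0.002],[0,0,0]],[[0,0,-0.002],[0,0,0]],[[0,0,-0.002],[0,0,0]]]' >/dev/null;python3 st.py
python3 - <<'E'
from bench import eyes
from h import *
s=eyes.snapshot("side");np.savez("side3.npz",**s)
P=cloud(s); u,v=pix(s,[.4578,.2241,.104]).astype(int); print(u,v)
for dv in range(-8,14,2): print(P[v+dv,u].round(4), s["frame"][v+dv,u])
E
```

```text
t 5.1333 p [0.4579 0.2245 0.2379] psi -24.07 tilt [0.0004 0.0001] w 0.0471 gf 62.2 F [-0.  -0.3 -0.8] q [ 21.  30. 108.  -0.  42.  45.]
t 5.4667 p [0.4581 0.2248 0.2374] psi -24.07 tilt [0.0017 0.0009] w 0.0471 gf 63.6 F [-3.4 -1.3 15.6] q [ 21.  30. 108.   0.  42.  45.]
187 180
[0.558  0.3955 0.0127] [50 54 53]
[0.5503 0.3837 0.013 ] [117 126 135]
[0.5449 0.3761 0.0106] [106 115 123]
[0.4623 0.2343 0.1051] [68 74 70]
[0.4557 0.2242 0.1055] [71 75 73]
[0.4494 0.2148 0.1055] [69 73 73]
[0.4433 0.2055 0.1055] [69 72 68]
[0.4426 0.2058 0.0984] [53 54 50]
[0.4417 0.2057 0.0915] [57 60 60]
[0.4416 0.2069 0.0835] [76 83 91]
[0.4385 0.2029 0.0796] [74 81 90]
```

The pot is on the pocket floor: TCP height matches and contact is 15 N. Release to about 65 mm, rise, and go to the middle pot with the closing line at 65°.

```bash
python3 -m handwheel '[[[0,0,0],[0,0,0]],[[0,0,0],[0,0,0]],[[0,0,0],[0,0,0]],[[0,0,0],[0,0,0]],[[0,0,0.02],[0,0,0]],[[0,0,0.05],[0,0,0]],[[0,0,0.08],[0,0,0]],[[0,0,0.105],[0,0,0]],[[0,0,0.105],[0,0,0]]]' 55 >/dev/null;python3 st.py;  python3 -m handwheel '[[[0.02,-0.035,0],[0,0,1.555]],[[0.12,-0.415,0],[0,0,1.555]],[[0.12,-0.415,0],[0,0,1.555]],[[0.12,-0.415,0],[0,0,1.555]],[[0.12,-0.415,0],[0,0,1.555]],[[0.12,-0.415,0],[0,0,1.555]],[[0.12,-0.415,0],[0,0,1.555]],[[0.12,-0.415,0],[0,0,1.555]],[[0.12,-0.415,0],[0,0,1.555]],[[0.12,-0.415,0],[0,0,1.555]],[[0.12,-0.415,0],[0,0,1.555]],[[0.12,-0.415,0],[0,0,1.555]]]' 0 >/dev/null;python3 st.py .5783 -.191 .216 65;  python3 - <<'E'
from bench import eyes
from h import *
s=eyes.snapshot("side");np.savez("side4.npz",**s);t=eyes.snapshot("top");np.savez("top4.npz",**t)
c=cv2.resize(np.hstack([s["frame"][130:310,160:360],t["frame"][120:300,130:330]]),None,fx=2,fy=2);cv2.imwrite("pics/a4.png",c)
E
```

```text
t 6.2667 p [0.4586 0.2248 0.3452] psi -24.06 tilt [0.0068 0.0026] w 0.0667 gf 0.0 F [0.2 0.1 0.1] q [ 21.  20. 104.  -0.  55.  45.]
t 7.2667 p [ 0.5782 -0.1954  0.3399] psi 56.07 tilt [ 0.0005 -0.0012] w 0.085 gf 0.0 F [ 0.1 -0.   0.2] q [-23.  30.  89.  -0.  61. -79.]
go [ 1.000e-04  4.400e-03 -1.239e-01] turn 0.1558
```

View pics/a4.png

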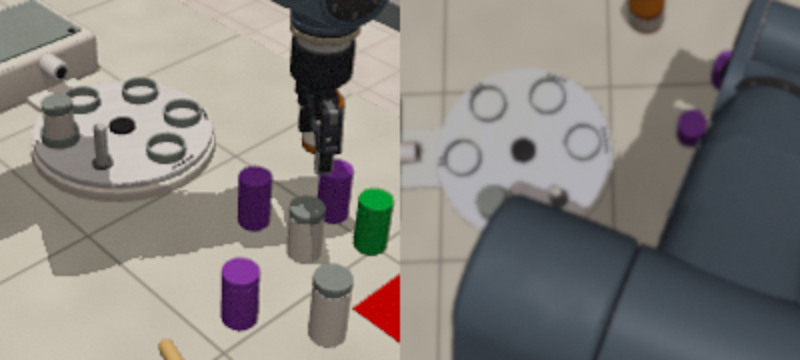

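The short pot stands upright in pocket 1. The gripper is above the grey-lidded middle pot (crop (306,228)), with the purple and green ones around it.

```bash
python3 -m handwheel '[[[0,0,0],[0,0,0.1]],[[0,0,0],[0,0,0.156]],[[0,0,-0.02],[0,0,0.156]],[[0,0,-0.04],[0,0,0.156]],[[0,0,-0.04],[0,0,0.156]],[[0,0,-0.04],[0,0,0.156]]]' >/dev/null;python3 st.py .5783 -.191 .217 65
```

```text
t 7.8667 p [ 0.5776 -0.1895  0.3   ] psi 64.75 tilt [-0.0023  0.0011] w 0.0854 gf 0.0 F [1.5 0.4 0.5] q [-23.  33.  91.   0.  56. -87.]
go [ 0.0007 -0.0015 -0.083 ] turn 0.0044
```

```bash
python3 -m handwheel '[[[0.0005,-0.001,-0.035],[0,0,0]],[[0.0005,-0.001,-0.065],[0,0,0]],[[0.0005,-0.001,-0.083],[0,0,0]],[[0.0005,-0.001,-0.083],[0,0,0]],[[0.0005,-0.001,-0.083],[0,0,0]]]' 0 >/dev/null; python3 st.py; python3 -m handwheel '[[[0,0,0],[0,0,0]],[[0,0,0],[0,0,0]],[[0,0,0],[0,0,0]],[[0,0,0],[0,0,0]],[[0,0,0],[0,0,0]],[[0,0,0],[0,0,0]],[[0,0,0],[0,0,0]],[[0,0,0],[0,0,0]],[[0,0,0],[0,0,0]]]' 255 >/dev/null;python3 st.py .5389 .282 .38 65
```

```text
t 8.2833 p [ 0.5786 -0.1912  0.2185] psi 64.8 tilt [0.0001 0.    ] w 0.0852 gf 0.0 F [0.2 0.1 1. ] q [-23.  40.  93.   0.  48. -87.]
t 9.0333 p [ 0.5788 -0.1915  0.2194] psi 64.83 tilt [ 0.0023 -0.0008] w 0.0472 gf 60.5 F [-0.6  0.8  7.3] q [-23.  40.  93.   0.  48. -88.]
go [-0.0399  0.4735  0.1606] turn 0.003
```

```bash
python3 -m handwheel '[[[0,0,0.04],[0,0,0]],[[0,0,0.08],[0,0,0]],[[0,0,0.115],[0,0,0]],[[0,0,0.13],[0,0,0]],[[-0.003,0.03,0.13],[0,0,0]],[[-0.006,0.07,0.13],[0,0,0]],[[-0.009,0.11,0.13],[0,0,0]],[[-0.012,0.15,0.13],[0,0,0]],[[-0.016,0.19,0.13],[0,0,0]],[[-0.019,0.23,0.13],[0,0,0]],[[-0.022,0.27,0.13],[0,0,0]],[[-0.026,0.31,0.13],[0,0,0]]]' >/dev/null; python3 st.py; python3 -m handwheel '[[[-0.004,0.04,0],[0,0,0]],[[-0.007,0.08,0],[0,0,0]],[[-0.01,0.12,0],[0,0,0]],[[-0.013,0.15,0],[0,0,0]],[[-0.014,0.163,0],[0,0,0]],[[-0.014,0.163,0],[0,0,0]],[[-0.014,0.163,0],[0,0,0]],[[-0.014,0.163,0],[0,0,0]]]' >/dev/null;python3 st.py .5389 .282 .2545 65
```

```text
t 10.0333 p [0.5517 0.1204 0.3483] psi 64.82 tilt [0.0008 0.0001] w 0.047 gf 63.0 F [ 0.4 -0.8 -2.2] q [  8.  25.  96.  -0.  59. -57.]
t 10.7 p [0.5384 0.2804 0.3478] psi 64.79 tilt [-0.0001 -0.0004] w 0.0471 gf 62.9 F [ 0.5  0.2 -2.1] q [ 23.  29.  89.  -0.  62. -42.]
go [ 0.0005  0.0016 -0.0933] turn 0.0036
```

```bash
python3 -m handwheel '[[[0.0005,0.0015,-0.035],[0,0,0]],[[0.0005,0.0015,-0.06],[0,0,0]],[[0.0005,0.0015,-0.07],[0,0,0]],[[0.0005,0.0015,-0.076],[0,0,0]],[[0.0005,0.0015,-0.082],[0,0,0]],[[0.0005,0.0015,-0.087],[0,0,0]],[[0.0005,0.0015,-0.092],[0,0,0]],[[0.0005,0.0015,-0.092],[0,0,0]]]' >/dev/null;python3 st.py;  python3 -m handwheel '[[[0,0,-0.001],[0,0,0]],[[0,0,-0.002],[0,0,0]],[[0,0,-0.003],[0,0,0]],[[0,0,-0.003],[0,0,0]]]' >/dev/null;python3 st.py
```

```text
t 11.3667 p [0.5388 0.2829 0.2555] psi 64.83 tilt [-0.0001 -0.0001] w 0.0472 gf 63.0 F [ 0.1  0.4 -1.7] q [ 23.  36.  92.  -0.  52. -42.]
t 11.7 p [0.539  0.2831 0.2535] psi 64.84 tilt [0.0009 0.0004] w 0.0472 gf 63.1 F [-1.  -0.5  3.5] q [ 23.  37.  92.  -0.  51. -42.]
```

The middle pot is on the floor of pocket 2. Release and go to the tall pot.

```bash
python3 -m handwheel '[[[0,0,0],[0,0,0]],[[0,0,0],[0,0,0]],[[0,0,0],[0,0,0]],[[0,0,0],[0,0,0]],[[0,0,0.02],[0,0,0]],[[0,0,0.05],[0,0,0]],[[0,0,0.08],[0,0,0]],[[0,0,0.095],[0,0,0]],[[-0.003,-0.036,0.095],[0,0,0]],[[-0.006,-0.072,0.095],[0,0,0]],[[-0.009,-0.11,0.095],[0,0,0]],[[-0.012,-0.15,0.095],[0,0,0]]]' 55 >/dev/null;python3 st.py .492 -.3127 .34 65; python3 -m handwheel '[[[-0.035,-0.446,0],[0,0,0]],[[-0.035,-0.446,0],[0,0,0]],[[-0.035,-0.446,0],[0,0,0]],[[-0.035,-0.446,0],[0,0,0]],[[-0.035,-0.446,0],[0,0,0]],[[-0.035,-0.446,0],[0,0,0]],[[-0.035,-0.446,0],[0,0,0]],[[-0.035,-0.446,0],[0,0,0]],[[-0.035,-0.446,0],[0,0,0]],[[-0.035,-0.446,0],[0,0,0]],[[-0.035,-0.446,0],[0,0,0]],[[-0.035,-0.446,0],[0,0,0]]]' 0 >/dev/null;python3 st.py .492 -.3127 .233 65;  python3 - <<'E'
from bench import eyes
from h import *
s=eyes.snapshot("side");np.savez("side5.npz",**s);t=eyes.snapshot("top");np.savez("top5.npz",**t)
c=cv2.resize(np.hstack([s["frame"][130:310,160:360],t["frame"][120:300,130:330]]),None,fx=2,fy=2);cv2.imwrite("pics/a5.png",c)
P=cloud(t);z=P[...,2]
m=(z>.046)&(z<.058); m[:, :145]=0; m[:,245:]=0; m[:150]=0;m[245:]=0
k,l,st,ce=cv2.connectedComponentsWithStats(m.astype(np.uint8),connectivity=8)
for i in range(1,k):
    if st[i,4]>25: c,rd=circ(P[l==i][:,:2]); print("rim",ce[i].round(),c.round(4),rd.round(4),st[i,4])
for n,zz in (("short",.104),("mid",.12)):
    m=(abs(z-zz)<.007)&(P[...,1]>.15)&(P[...,1]<.32)&(P[...,0]>.4)&(P[...,0]<.6); Q=P[m]; print(n,np.median(Q,0).round(4),cv2.minEnclosingCircle(Q[:,:2].astype(np.float32)),len(Q))
E
```

```text
t 12.7 p [0.5263 0.1318 0.3478] psi 64.9 tilt [0.0005 0.    ] w 0.0671 gf 0.0 F [ 1.  -1.  -0.8] q [  9.  23.  99.  -0.  58. -56.]
go [-0.0343 -0.4445 -0.0078] turn 0.0018
t 13.7 p [ 0.4908 -0.3178  0.3477] psi 64.61 tilt [ 0.0007 -0.0016] w 0.0856 gf 0.0 F [ 0.7 -0.2 -0.7] q [ -37.   27.   93.   -0.   60. -102.]
go [ 0.0012  0.0051 -0.1147] turn 0.0069
rim [203. 166.] [0.6395 0.1413] 0.0289 79
rim [173. 171.] [0.6303 0.2408] 0.0288 80
rim [221. 190.] [0.5585 0.0836] 0.0288 71
rim [163. 200.] [0.5402 0.2829] 0.0279 63
rim [181. 224.] [0.4581 0.2244] 0.0281 70
short [0.4589 0.2255 0.1036] ((0.4926140308380127, 0.23970207571983337), 0.06138282269239426) 201
mid [0.5392 0.2823 0.119 ] ((0.539394199848175, 0.2839706242084503), 0.024561427533626556) 188
```

View pics/a5.png

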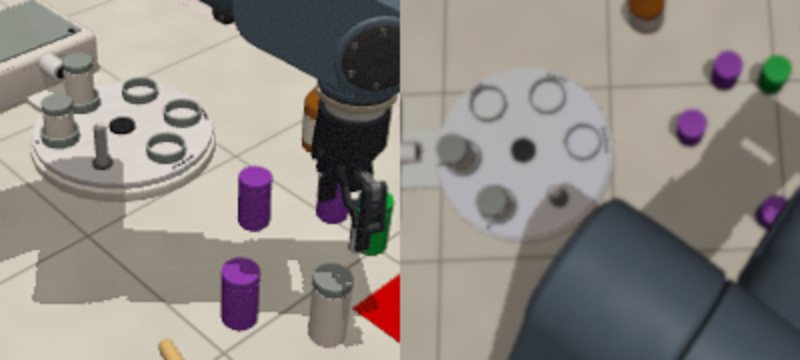

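Two pots sit seated in pockets 1 and 2 with lid tops at 0.104 and 0.119, and the disc has not moved. The tall pot, crop (330,300), is alone beneath the gripper.

```bash
python3 -m handwheel '[[[0,0.001,-0.01],[0,0,0]],[[0,0.001,-0.03],[0,0,0]],[[0,0.001,-0.03],[0,0,0]],[[0,0.001,-0.03],[0,0,0]]]' 0 >/dev/null; python3 st.py .492 -.3127 .233 65
```

```text
t 14.1333 p [ 0.4919 -0.3107  0.3168] psi 64.92 tilt [-0.0019  0.0015] w 0.0854 gf 0.0 F [-0.3 -0.   0.3] q [ -37.   29.   94.    0.   57. -102.]
go [ 0.0001 -0.002  -0.0838] turn 0.0013
```

```bash
python3 -m handwheel '[[[0,-0.0015,-0.035],[0,0,0]],[[0,-0.0015,-0.065],[0,0,0]],[[0,-0.0015,-0.084],[0,0,0]],[[0,-0.0015,-0.084],[0,0,0]],[[0,-0.0015,-0.084],[0,0,0]]]' 0 >/dev/null; python3 st.py; python3 -m handwheel '[[[0,0,0],[0,0,0]],[[0,0,0],[0,0,0]],[[0,0,0],[0,0,0]],[[0,0,0],[0,0,0]],[[0,0,0],[0,0,0]],[[0,0,0],[0,0,0]],[[0,0,0],[0,0,0]],[[0,0,0],[0,0,0]],[[0,0,0],[0,0,0]]]' 255 >/dev/null;python3 st.py .6303 .2408 .36 65
```

```text
t 14.55 p [ 0.4921 -0.3132  0.2342] psi 64.88 tilt [-0.0004  0.0003] w 0.0853 gf 0.0 F [-0.4 -0.3  0.3] q [ -37.   36.   97.    0.   47. -102.]
t 15.3 p [ 0.4922 -0.3137  0.2354] psi 64.83 tilt [ 0.002  -0.0014] w 0.0474 gf 60.7 F [-1.1  1.5  7.1] q [ -37.   36.   97.    0.   47. -102.]
go [0.1381 0.5545 0.1246] turn 0.0029
```

```bash
python3 -m handwheel '[[[0,0,0.04],[0,0,0]],[[0,0,0.08],[0,0,0]],[[0,0,0.115],[0,0,0]],[[0,0,0.13],[0,0,0]],[[0.007,0.03,0.13],[0,0,0]],[[0.017,0.068,0.13],[0,0,0]],[[0.027,0.107,0.13],[0,0,0]],[[0.036,0.146,0.13],[0,0,0]],[[0.046,0.185,0.13],[0,0,0]],[[0.056,0.224,0.13],[0,0,0]],[[0.065,0.262,0.13],[0,0,0]],[[0.075,0.3,0.13],[0,0,0]]]' >/dev/null; python3 st.py; python3 -m handwheel '[[[0.01,0.038,0],[0,0,0]],[[0.019,0.077,0],[0,0,0]],[[0.029,0.116,0],[0,0,0]],[[0.038,0.155,0],[0,0,0]],[[0.048,0.194,0],[0,0,0]],[[0.057,0.23,0],[0,0,0]],[[0.062,0.248,0],[0,0,0]],[[0.063,0.254,0],[0,0,0]],[[0.063,0.254,0],[0,0,0]],[[0.063,0.254,0],[0,0,0]],[[0.063,0.254,0],[0,0,0]]]' >/dev/null;python3 st.py .6303 .2408 .2705 65
```

```text
t 16.3 p [ 0.5667 -0.0115  0.3644] psi 64.84 tilt [ 0.0008 -0.0001] w 0.047 gf 62.6 F [ 0.9 -0.1 -0.3] q [ -6.  24.  94.  -0.  61. -71.]
t 17.2167 p [0.6297 0.2392 0.3639] psi 64.78 tilt [-0.0001 -0.0003] w 0.0471 gf 62.6 F [-0.3 -0.1 -1.5] q [ 17.  35.  77.  -0.  68. -48.]
go [ 0.0006  0.0016 -0.0934] turn 0.0039
```

```bash
python3 -m handwheel '[[[0.0005,0.0015,-0.035],[0,0,0]],[[0.0005,0.0015,-0.06],[0,0,0]],[[0.0005,0.0015,-0.07],[0,0,0]],[[0.0005,0.0015,-0.076],[0,0,0]],[[0.0005,0.0015,-0.082],[0,0,0]],[[0.0005,0.0015,-0.087],[0,0,0]],[[0.0005,0.0015,-0.092],[0,0,0]],[[0.0005,0.0015,-0.092],[0,0,0]]]' >/dev/null;python3 st.py;  python3 -m handwheel '[[[0,0,-0.001],[0,0,0]],[[0,0,-0.002],[0,0,0]],[[0,0,-0.003],[0,0,0]],[[0,0,-0.003],[0,0,0]]]' >/dev/null;python3 st.py
```

```text
t 17.8833 p [0.6303 0.2419 0.2715] psi 64.83 tilt [-0.0001 -0.0001] w 0.0473 gf 62.6 F [-0.4  0.2 -1.5] q [ 17.  41.  80.  -0.  59. -48.]
t 18.2167 p [0.6304 0.2421 0.2694] psi 64.84 tilt [0.001  0.0003] w 0.0469 gf 62.8 F [-1.8  0.1  3.7] q [ 17.  41.  80.  -0.  58. -48.]
```

The tall pot is on the floor of pocket 3. Release, rise, and work out the snout direction from the first pictures, which were unobstructed.

```bash
python3 -m handwheel '[[[0,0,0],[0,0,0]],[[0,0,0],[0,0,0]],[[0,0,0],[0,0,0]],[[0,0,0],[0,0,0]],[[0,0,0.02],[0,0,0]],[[0,0,0.05],[0,0,0]],[[0,0,0.08],[0,0,0]],[[0,0,0.11],[0,0,0]],[[0,0,0.11],[0,0,0]],[[0,0,0.11],[0,0,0]]]' 55 >/dev/null;python3 st.py .4677 .1246 .33 125.6
python3 - <<'E'
from bench import eyes
from h import *
t=eyes.snapshot("side");np.savez("side6.npz",**t)
H=np.array([.5489,.1828])
for n in ("top0","side0"):
    s=dict(np.load(n+".npz"));P=cloud(s);d=P[...,:2]-H
    # snout: upper tube surface, z>.05, distance .168-.205 from hub, +-40mm
    rr=np.hypot(d[...,0],d[...,1]); a=np.degrees(np.arctan2(d[...,1],d[...,0]))
    m=(rr>.168)&(rr<.207)&(abs(a-92)<10)&(P[...,2]>.05)&(P[...,2]<.085)
    Q=P[m]; print(n,"snout n",len(Q),"zmax",Q[:,2].max().round(4))
    for lo in np.arange(.168,.206,.008):
        q=Q[(Q[:,1]-H[1]>lo)&(Q[:,1]-H[1]<lo+.008)]
        if len(q)>3: print("  y",round(lo+.004,3),"x ext",q[:,0].min().round(4),q[:,0].max().round(4),"top",q[q[:,2]>.075][:,0].mean().round(4))
    # box top
    m=(P[...,2]>.082)&(P[...,2]<.1)&(P[...,1]>.37)&(P[...,1]<.63)&(P[...,0]>.4)&(P[...,0]<.7)
    k,l,st,ce=cv2.connectedComponentsWithStats(m.astype(np.uint8)); i=1+st[1:,4].argmax(); B=P[l==i][:,:2]
    R=cv2.minAreaRect((B*1000).astype(np.float32)); print(n,"box",R,len(B))
    c=np.array(R[0])/1000-H; print("  centre dir",np.degrees(np.arctan2(c[1],c[0])))
E
```

```text
t 19.05 p [0.6304 0.242  0.3805] psi 64.84 tilt [0.0033 0.001 ] w 0.0669 gf 0.0 F [ 0.3 -0.2 -0.4] q [ 17.  34.  76.   0.  70. -48.]
go [-0.1627 -0.1174 -0.0505] turn 1.0605
top0 snout n 145 zmax 0.0849
  y 0.172 x ext 0.5312 0.5658 top 0.5479
  y 0.18 x ext 0.5309 0.5642 top 0.5476
  y 0.188 x ext 0.5313 0.5655 top 0.5457
  y 0.196 x ext 0.53 0.5598 top 0.5475
  y 0.204 x ext 0.5298 0.561 top 0.5467
top0 box ((545.8592529296875, 492.5923767089844), (193.5102996826172, 210.9800262451172), 89.71700286865234) 3390
  centre dir 90.56236496475638
side0 snout n 114 zmax 0.0837
  y 0.172 x ext 0.5313 0.5663 top 0.5431
  y 0.18 x ext 0.5288 0.5588 top 0.5476
  y 0.188 x ext 0.5311 0.5523 top 0.5438
  y 0.196 x ext 0.5305 0.5568 top 0.5451
  y 0.204 x ext 0.5109 0.5691 top 0.5497
side0 box ((545.8685913085938, 488.6987609863281), (212.95603942871094, 194.56918334960938), 0.8391715288162231) 1429
  centre dir 90.56777359323416
```

The snout and the box both point at about 90.6° from the hub. Pocket 1 is at 155.6°, so the carousel must turn -65.0° (1.13 rad, within the stated range). Move above the post, pads across the tangent (closing along 125.6°).

```bash
python3 -m handwheel '[[[-0.163,-0.117,0],[0,0,1.06]],[[-0.163,-0.117,0],[0,0,1.06]],[[-0.163,-0.117,0],[0,0,1.06]],[[-0.163,-0.117,0],[0,0,1.06]],[[-0.163,-0.117,0],[0,0,1.06]],[[-0.163,-0.117,0],[0,0,1.06]],[[-0.163,-0.117,0],[0,0,1.06]],[[-0.163,-0.117,-0.03],[0,0,1.06]],[[-0.163,-0.117,-0.05],[0,0,1.06]],[[-0.163,-0.117,-0.05],[0,0,1.06]],[[-0.163,-0.117,-0.05],[0,0,1.06]]]' 55 >/dev/null;python3 st.py .4677 .1246 .236 125.6;python3 - <<'E'
from bench import eyes
from h import *
t=eyes.snapshot("side");np.savez("side7.npz",**t)
cv2.imwrite("pics/a7.png",cv2.resize(t["frame"][60:260,100:340],None,fx=3,fy=3))
E
```

```text
t 20.0167 p [0.467  0.1249 0.3277] psi 125.44 tilt [-0.0035 -0.0006] w 0.0671 gf 0.0 F [ 0.2 -0.3  0.8] q [   9.   19.  109.   -0.   53. -116.]
go [ 0.0007 -0.0003 -0.0917] turn 0.0029
```

View pics/a7.png

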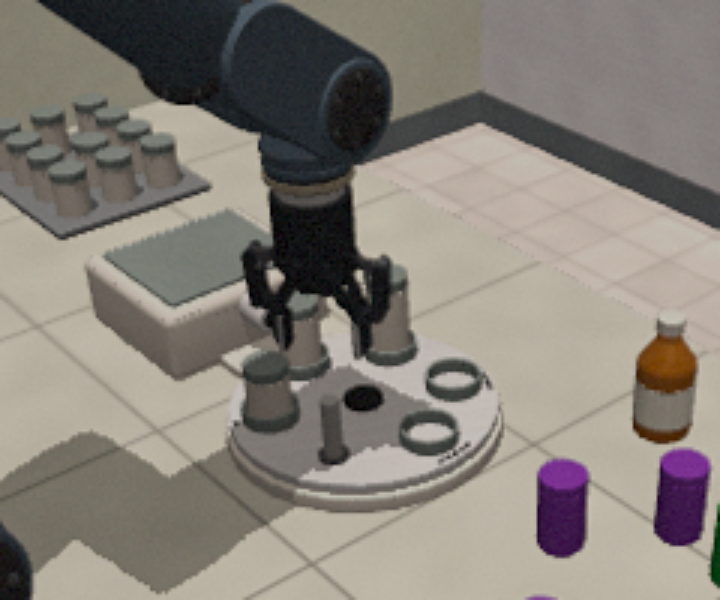

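All three pots stand upright in their pockets and the fingers straddle the post from above. Lower and pinch.

```bash
python3 -m handwheel '[[[0,0,-0.035],[0,0,0]],[[0,0,-0.065],[0,0,0]],[[0,0,-0.087],[0,0,0]],[[0,0,-0.087],[0,0,0]],[[0,0,-0.087],[0,0,0]]]' 55 >/dev/null;python3 st.py; python3 -m handwheel '[[[0,0,0],[0,0,0]],[[0,0,0],[0,0,0]],[[0,0,0],[0,0,0]],[[0,0,0],[0,0,0]],[[0,0,0],[0,0,0]],[[0,0,0],[0,0,0]],[[0,0,0],[0,0,0]],[[0,0,0],[0,0,0]],[[0,0,0],[0,0,0]]]' 255 >/dev/null;python3 st.py
python3 - <<'E'
from h import *
H=np.array([.5489,.1828])
R=lambda d:np.array([[np.cos(np.radians(d)),-np.sin(np.radians(d))],[np.sin(np.radians(d)),np.cos(np.radians(d))]])
p=R(215.6)@[.1,0]
for d in np.linspace(-65,0,13)[::-1]: print(round(np.radians(d),3),(R(d)@p-p).round(4))
E
```

```text
t 20.4833 p [0.4676 0.1251 0.2423] psi 125.5 tilt [-0.0005 -0.0001] w 0.0673 gf 0.0 F [ 0.1 -0.1  0.1] q [   9.   28.  111.   -0.   41. -116.]
t 21.2333 p [0.4676 0.125  0.2429] psi 125.56 tilt [0.0018 0.0002] w 0.0184 gf 58.2 F [-2.2 -1.3 10.5] q [   9.   27.  111.   -0.   41. -116.]
0.0 [0. 0.]
-0.095 [-0.0051  0.0079]
-0.189 [-0.0095  0.0163]
-0.284 [-0.013   0.0251]
-0.378 [-0.0157  0.0341]
-0.473 [-0.0176  0.0434]
-0.567 [-0.0185  0.0528]
-0.662 [-0.0186  0.0623]
-0.756 [-0.0178  0.0717]
-0.851 [-0.0161  0.081 ]
-0.945 [-0.0135  0.0901]
-1.04 [-0.0101  0.0989]
-1.134 [-0.0058  0.1073]
```

```bash
python3 -m handwheel '[[[-0.0013,0.0020,0],[0,0,-0.024]],[[-0.0051,0.0079,0],[0,0,-0.095]],[[-0.0074,0.0121,0],[0,0,-0.142]],[[-0.0095,0.0163,0],[0,0,-0.189]],[[-0.0113,0.0207,0],[0,0,-0.236]],[[-0.013,0.0251,0],[0,0,-0.284]],[[-0.0144,0.0296,0],[0,0,-0.331]],[[-0.0157,0.0341,0],[0,0,-0.378]],[[-0.0167,0.0388,0],[0,0,-0.425]],[[-0.0176,0.0434,0],[0,0,-0.473]],[[-0.0181,0.0481,0],[0,0,-0.52]],[[-0.0185,0.0528,0],[0,0,-0.567]]]' >/dev/null;python3 st.py; python3 -m handwheel '[[[0,0.0048,0],[0,0,-0.047]],[[-0.0001,0.0095,0],[0,0,-0.095]],[[0.0003,0.0142,0],[0,0,-0.142]],[[0.0007,0.0189,0],[0,0,-0.189]],[[0.0015,0.0236,0],[0,0,-0.236]],[[0.0024,0.0282,0],[0,0,-0.284]],[[0.0037,0.0328,0],[0,0,-0.331]],[[0.005,0.0373,0],[0,0,-0.378]],[[0.0067,0.0417,0],[0,0,-0.425]],[[0.0084,0.0461,0],[0,0,-0.473]],[[0.0115,0.0525,0],[0,0,-0.543]],[[0.0127,0.0545,0],[0,0,-0.567]]]' >/dev/null;python3 st.py .4618 .2319 .243 60.6;python3 -m handwheel '[[[0,0,0],[0,0,0]],[[0,0,0],[0,0,0]],[[0,0,0],[0,0,0]]]' >/dev/null; python3 st.py .4618 .2319 .243 60.6
```

```text
t 22.2333 p [0.4491 0.1779 0.2429] psi 92.97 tilt [ 0.0019 -0.0001] w 0.0185 gf 58.6 F [-0.2 -3.7  9. ] q [ 16.  27. 112.  -0.  41. -77.]
t 23.2333 p [0.4621 0.2327 0.2429] psi 60.38 tilt [0.002  0.0003] w 0.0187 gf 59.6 F [-0.7 -3.  10.8] q [ 22.  30. 107.  -0.  43. -39.]
go [-0.0003 -0.0008  0.0001] turn 0.0038
t 23.4833 p [0.4621 0.2326 0.2429] psi 60.58 tilt [0.0027 0.0012] w 0.0183 gf 59.2 F [1.1 2.1 5.3] q [ 22.  30. 107.   0.  43. -39.]
go [-0.0003 -0.0007  0.0001] turn 0.0003
```

```bash
python3 -m handwheel '[[[0,0,0],[0,0,0]],[[0,0,0],[0,0,0]],[[0,0,0],[0,0,0]],[[0,0,0],[0,0,0]],[[0,0,0],[0,0,0]],[[0,0,0.03],[0,0,0]],[[0,0,0.07],[0,0,0]],[[0,0,0.11],[0,0,0]],[[0,0,0.15],[0,0,0]]]' 55 >/dev/null;python3 st.py; python3 -m handwheel '[[[-0.01,-0.04,0],[0,0,0]],[[-0.02,-0.08,0],[0,0,0]],[[-0.03,-0.12,0],[0,0,0]],[[-0.04,-0.16,0],[0,0,0]],[[-0.05,-0.2,0],[0,0,0]],[[-0.06,-0.24,0],[0,0,0]],[[-0.07,-0.28,0],[0,0,0]],[[-0.08,-0.32,0],[0,0,0]],[[-0.09,-0.36,0],[0,0,0]],[[-0.1,-0.4,0],[0,0,0]],[[-0.1,-0.42,0],[0,0,0]],[[-0.1,-0.42,0],[0,0,0]]]' >/dev/null;python3 st.py
cat > chk.py <<'E'
from bench import eyes
from h import *
import glob
t=eyes.snapshot("top");s=eyes.snapshot("side"); np.savez("top8.npz",**t)
cv2.imwrite("pics/end%d.png"%len(glob.glob("pics/end*")),cv2.resize(np.hstack([s["frame"][100:260,120:290],t["frame"][130:290,110:280]]),None,fx=2.3,fy=2.3))
H=np.array([.5489,.1828])
for nm,S in (("top",t),("side",s)):
    P=cloud(S);z=P[...,2];rr=np.hypot(P[...,0]-H[0],P[...,1]-H[1])
    for n,zz in (("short",.104),("mid",.12),("tall",.136)):
        m=((abs(z-zz)<.006)&(rr<.13)).astype(np.uint8)
        k,l,st,ce=cv2.connectedComponentsWithStats(m)
        for i in range(1,k):
            if st[i,4]>60:
                Q=P[l==i]; c,rd=cv2.minEnclosingCircle(Q[:,:2].astype(np.float32)); d=np.array(c)-H
                print(nm,n,np.array(c).round(4),"r",round(rd,4),"z",np.median(Q[:,2]).round(4),"R",np.hypot(*d).round(4),"ang",np.degrees(np.arctan2(d[1],d[0])).round(2))
    m=(z>.046)&(z<.058)&(rr<.14)
    k,l,st,ce=cv2.connectedComponentsWithStats(m.astype(np.uint8),connectivity=8)
    for i in range(1,k):
        if st[i,4]>50: c,rd=circ(P[l==i][:,:2]); d=c-H; print(nm,"rim",c.round(4),rd.round(4),st[i,4],np.degrees(np.arctan2(d[1],d[0])).round(2))
    m=(abs(z-.103)<.006)&(rr>.085)&(rr<.115); m&=(P[...,0]<.48)&(P[...,1]>.2)&(P[...,1]<.26)
    if m.sum(): d=np.nanmean(P[m],0)[:2]-H; print(nm,"post",m.sum(),np.degrees(np.arctan2(d[1],d[0])).round(2))
E
python3 chk.py
```

```text
t 24.2333 p [0.4611 0.2321 0.3934] psi 60.6 tilt [-0.0008 -0.0003] w 0.0667 gf 0.0 F [ 0.7 -0.2  0.2] q [ 22.  17. 100.  -0.  62. -39.]
t 25.2333 p [ 0.361  -0.1908  0.3918] psi 60.37 tilt [ 0.0005 -0.001 ] w 0.0668 gf 0.0 F [-0.6  0.5 -0.8] q [-34.   6. 115.  -0.  59. -95.]
top short [0.5478 0.2827] r 0.0248 z 0.1033 R 0.0999 ang 90.64
top mid [0.6362 0.2336] r 0.0245 z 0.1192 R 0.101 ang 30.2
top tall [0.636  0.1338] r 0.024 z 0.1354 R 0.1 ang -29.39
top rim [0.6349 0.2323] 0.0265 58 29.94
top rim [0.6357 0.1332] 0.0273 55 -29.74
top rim [0.5493 0.083 ] 0.0288 71 -89.76
top rim [0.548  0.2832] 0.0273 57 90.5
top rim [0.4628 0.1324] 0.0288 79 -149.66
top post 33 150.64
side short [0.5448 0.282 ] r 0.026 z 0.1042 R 0.0993 ang 92.35
side rim [0.5484 0.2807] 0.0262 83 90.28
side rim [0.5492 0.0817] 0.0287 54 -89.8
side rim [0.4628 0.1313] 0.0287 107 -149.13
side post 28 152.37
```

View pics/end0.png

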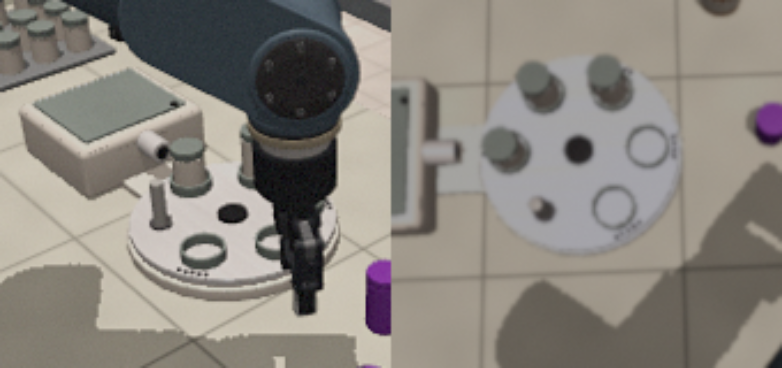

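Pocket 1, holding the short pot, points at 90.5° against the snout's 90.5°. All three pots are upright and seated, and the robot is clear of everything. Hand in.

```bash
python3 -c "
from bench import job_done
print(job_done())"
```

```text
the job is handed in; nothing more can be done
None
```

The short, middle and tall pots were placed in that order, upright and fully down, in pockets 1, 2 and 3; the carousel was then turned until pocket 1 faced the snout (measured within about half a degree), and the job was handed in at about 25 s; the verdict was not shown.

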